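# Load a ball mill: scoop grinding balls into the bowl and slide it under the jaws

## Robot

A 6-joint arm with a two-finger parallel gripper is mounted at the origin on the work surface. World frame = base frame: x ahead of the robot, y to its left, z up, the work surface at z = 0. Lengths are in m, angles in rad, forces in N, time in s.
With the tool pointing down it reaches from about 0.35 to 0.775 m from the base axis. Payload 5.5 kg.
Tool frame: the origin (TCP) lies midway between the tips of the shut fingers; the grasp point (between the pads) lies env.grasp_offset behind it (env.grasp_offset is the distance from the TCP to the grasp point, in m); z points along the fingers, y is the line along which they close (so a half turn about z gives the same grasp; the last joint's range is limited). The gripper opens to 85 mm and grips with 20 to 120 N. Pads are 22 mm wide; open, the fingers measure 114 mm over their backs; the gripper's body (76 mm by 85 mm) begins 54 mm behind the grasp point. The pads swing forward as they close: fully open they stand 13 mm farther back than shut.
Start: joints at [-1.323, 0.313, 0.046, 1.304, 0, 1.431], TCP at [0.217, -0.532, 0.231] pointing down, gripper open.
Joint ranges: [-2.76, 2.76], [-0.86, 1.69], [-1.03, 1.26], [-2.2, 2.34], [-1.47, 1.5], [-3.14, 3.14]. Speed limits (rad/s): [2.57, 2.57, 3.14, 3.14, 3.14, 3.14].

## Interface

Orientations are given as a unit quaternion [w, x, y, z].
In Python, from workcell import monitor, viewer, order, env gives the robot as it stands.
- The arm moves only by the tool carry_out, never from a script. Its argument "plan" is a list that holds one entry, the list of rows, each a list of 7 numbers: the turn, a rotation vector about the world's x, y, z in rad, then the shift along the world's x, y, z in mm, then the finger opening in mm, from 0 to 85.4. A call has 1 to 20 rows; each row is the pose to reach, as a shift and turn from the pose commanded when the call began; what a row does not reach only later rows make up. A row lasts 1/10 s, in which the tool goes at most 50 mm and 8.59 degrees, less where a joint would pass 70% of its speed; a pose out of reach is approached as far as the arm can. A call with a gripper value outside its range is refused whole. The fingers move at their own pace and stop on an object; "squeeze" is the grip in N (left out, the last holds). Time passes only in rows, so rows that repeat a pose let the fingers close. It gives the time, the measured TCP pose, the force, the opening and the grip force at its end, in the units of the state.
- monitor.get_state(): the state, without advancing time (a new reading comes with each control period).
- viewer.read_camera(name): name is "scene" or "top"; returns the picture (400x640x3 uint8, red, green, blue); there is no depth.
- viewer.calibration(name): a dict with "K" (3x3 intrinsics, pixels), "eye" and "rotation" of the camera in the world. Camera axes: x right, y down, z forward; pixel columns grow to the right and rows downward; lengths in m; the calibration is good to about 2 mm. A picture is of the moment at which its call begins. calibration takes no time and is no camera call.
- order.hand_in(): hands the job in; it is judged then, once.
The state is a dict: "clock": time; "joint_pos": joint angles; "qvel": joint speeds; "tau": joint torques, N m; "tcp_pos": TCP position; "orientation": TCP orientation; "wrist_force": force on the tool from outside, world axes, zero at the start; "ft_torque": the same for the moment, N m; "finger_gap": finger opening in m; "grip_force": force on a finger pad.
Only numpy, scipy, OpenCV 4.12 (cv2) and the standard library are available. Lean on these libraries where they do the work, as an engineer would, in place of code of your own. Each camera call takes 0.05 s, during which the arm holds its last target. There are 200 camera calls.

## Task

Load the ball mill: with the hand scoop, and without touching the balls with the gripper, take at least three of the ceramic balls out of the steel tub and tip them into the grinding bowl where it stands. Then lay the empty scoop back flat in its rest tray and, after that, slide the bowl along the deck under the overhanging jaws until it is fully home against the stop, keeping it upright, and let go. In the end every ball is either in the bowl or in the tub; leave the cups, bottle, jar and spatula where they are.

Things in the scene. Friction and masses are not known exactly. Their poses are not given: they have to be found in the camera images.
- tub: Steel tub bolted to the bench, holding the balls. 200 mm long (its x), 106 mm wide (its y), sheet 3 mm. Origin under its centre; inner floor 4 mm above the bench. Side walls 40 mm high at y = +-50 mm inside; near wall (-x end, inner face x = -97 mm, on the robot's right) only 24 mm high; at the far (+x) end the floor is flat up to x = 60 mm, then rises as a 45 degree ramp to 40 mm height, against which the balls can be scooped.
- scoop_pan (a point): Aluminium hand scoop, all 2 mm sheet, 110 g; this point lies on the pan's centre line, 13 mm above its underside. Pan 76 mm long (x), 70 mm wide (y) outside, side walls and back 26 mm high, mouth open at +x (lip 38 mm ahead of this point), +z up when lying flat. It starts flat on the rest tray, mouth roughly to the robot's left. From the pan's back a black flat bar handle rises, leaning 30 degrees back (towards -x) from the pan's vertical.
- scoop_grip (a point): Good place to grip the scoop: point on the handle's middle line, 48 mm below its upper end; in the pan's axes 78.5 mm behind (-x) and 72.6 mm above point scoop_pan. The bar is 14 mm thick across y and 18 mm deep; its length runs along (-0.5, 0, 0.866) in the axes given here (same as the pan's).
- rest: White shallow rest tray of the scoop, fixed, 130 mm long (x) and 110 mm wide (y); floor 4 mm thick, rim 8 mm high and 4 mm wide. Origin under its centre. The scoop's pan belongs inside the rim, flat on the floor; the handle may overhang the rim towards -x.
- mill: Deck of the ball mill, fixed: white and aluminium block 300 mm (x) by 170 mm (y), deck surface 40 mm above the bench. Origin under its centre. +x is the slide direction. At the +x end two dark steel side jaws (guides 126 mm apart, from x = 62 mm to 150 mm) and a stop overhang the deck: slot 12 mm high under jaws 6 mm thick, jaw edges 104 mm apart.
- pocket (a point): Point on the deck surface where the centre of the bowl's foot lies when the bowl is fully home against the stop; 72 mm ahead of the mill's origin, same axes (+x = slide direction, +z up).
- bowl_center (a point): Steel grinding bowl, open, about 500 g, standing loose on the deck in front of the jaws; this point lies on its axis 30 mm above the foot's underside. Round foot disc 120 mm wide and 8 mm thick; bowl outside 98 mm wide, mouth 92 mm wide inside, rim 58 mm above the foot's underside, inner floor at 13 mm. +z up; -x points to its grip tab.
- bowl_grip (a point): Centre of the upper part of the bowl's upright grip tab, 74 mm from the bowl's axis on its -x side (the side away from the jaws), 54 mm above the foot's underside. The tab is 12 mm thick (y), 22 mm deep (x), from 14 mm to 70 mm above the foot's underside. Axes as the bowl's.
- ball0_center (a point): Ceramic grinding ball, 16 mm across, 13 g, one of six alike in the tub; its centre. It stays put on slopes under about 12 degrees.
- ball1_center (a point): Ceramic grinding ball, 16 mm across, 13 g, one of six alike in the tub; its centre. It stays put on slopes under about 12 degrees.
- ball2_center (a point): Ceramic grinding ball, 16 mm across, 13 g, one of six alike in the tub; its centre. It stays put on slopes under about 12 degrees.
- ball3_center (a point): Ceramic grinding ball, 16 mm across, 13 g, one of six alike in the tub; its centre. It stays put on slopes under about 12 degrees.
- ball4_center (a point): Ceramic grinding ball, 16 mm across, 13 g, one of six alike in the tub; its centre. It stays put on slopes under about 12 degrees.
- ball5_center (a point): Ceramic grinding ball, 16 mm across, 13 g, one of six alike in the tub; its centre. It stays put on slopes under about 12 degrees.
- cup_a: Bystander, leave alone: white plastic sample cup, 62 mm wide, 75 mm high, empty; origin at its underside.
- cup_b: Bystander, leave alone: second white plastic sample cup, same size; origin at its underside.
- bottle: Bystander, leave alone: reagent bottle, 72 mm wide, 170 mm high, blue cap; origin at its underside.
- jar: Bystander, leave alone: small glass jar, 60 mm wide, 75 mm high; origin at its underside.
- spatula: Bystander, leave alone: flat-bladed steel spatula, 170 mm long, lying flat; origin at its underside.
Mind the look-alikes: they are no part of the job. Leave any blue look-alike of the tub alone. Leave any turquoise look-alike of the part that bears scoop_pan alone.

How it is judged:
On the way, in this order (a step that is already met when the one before it is completed fails the run):
1. at least one ball lies in the scoop, and the scoop is lifted with its pan more than 70 mm above the bench (distance between any of ball0_center, ball1_center, ball2_center, ball3_center, ball4_center, ball5_center and scoop_pan below 0.045 m and height (world z) of scoop_pan above 0.07 m), for 0.1 s.
2. at least three balls are in the bowl, which still stands in front of the jaws ((distance between each of ball0_center, ball1_center, ball2_center and bowl_center below 0.048 m or distance between each of ball0_center, ball1_center, ball3_center and bowl_center below 0.048 m or distance between each of ball0_center, ball1_center, ball4_center and bowl_center below 0.048 m or distance between each of ball0_center, ball1_center, ball5_center and bowl_center below 0.048 m or distance between each of ball0_center, ball2_center, ball3_center and bowl_center below 0.048 m or distance between each of ball0_center, ball2_center, ball4_center and bowl_center below 0.048 m or distance between each of ball0_center, ball2_center, ball5_center and bowl_center below 0.048 m or distance between each of ball0_center, ball3_center, ball4_center and bowl_center below 0.048 m or distance between each of ball0_center, ball3_center, ball5_center and bowl_center below 0.048 m or distance between each of ball0_center, ball4_center, ball5_center and bowl_center below 0.048 m or distance between each of ball1_center, ball2_center, ball3_center and bowl_center below 0.048 m or distance between each of ball1_center, ball2_center, ball4_center and bowl_center below 0.048 m or distance between each of ball1_center, ball2_center, ball5_center and bowl_center below 0.048 m or distance between each of ball1_center, ball3_center, ball4_center and bowl_center below 0.048 m or distance between each of ball1_center, ball3_center, ball5_center and bowl_center below 0.048 m or distance between each of ball1_center, ball4_center, ball5_center and bowl_center below 0.048 m or distance between each of ball2_center, ball3_center, ball4_center and bowl_center below 0.048 m or distance between each of ball2_center, ball3_center, ball5_center and bowl_center below 0.048 m or distance between each of ball2_center, ball4_center, ball5_center and bowl_center below 0.048 m or distance between each of ball3_center, ball4_center, ball5_center and bowl_center below 0.048 m) and x of bowl_center in the frame of pocket below -0.1 m), for 0.2 s.
3. the scoop lies flat in its rest tray, let go (x of scoop_pan in the frame of rest between -0.04 and 0.04 m and y of scoop_pan in the frame of rest between -0.03 and 0.03 m and z of scoop_pan in the frame of rest below 0.025 m and angle between scoop_pan's own z axis and vertical below 0.14 rad and contact force between the fingers and scoop below 0.1 N), for 0.2 s.
4. the bowl is fully home under the jaws (x of bowl_center in the frame of pocket between -0.005 and 0.005 m and y of bowl_center in the frame of pocket between -0.006 and 0.006 m and z of bowl_center in the frame of pocket between 0.025 and 0.034 m and angle between bowl_center's own z axis and vertical below 0.06 rad), for 0.2 s.
At the end, for the whole second after the job is handed in: Three or more balls in the bowl, the rest in bowl or tub; scoop released flat (8 deg) in its tray, pan within 40 mm lengthways and 30 mm sideways of its centre; bowl upright under the jaws, within 5 mm of fully home and 6 mm of centred; bowl and scoop at rest (all of step 3 and all of step 4 and (distance between each of ball0_center, ball1_center, ball2_center and bowl_center below 0.048 m or distance between each of ball0_center, ball1_center, ball3_center and bowl_center below 0.048 m or distance between each of ball0_center, ball1_center, ball4_center and bowl_center below 0.048 m or distance between each of ball0_center, ball1_center, ball5_center and bowl_center below 0.048 m or distance between each of ball0_center, ball2_center, ball3_center and bowl_center below 0.048 m or distance between each of ball0_center, ball2_center, ball4_center and bowl_center below 0.048 m or distance between each of ball0_center, ball2_center, ball5_center and bowl_center below 0.048 m or distance between each of ball0_center, ball3_center, ball4_center and bowl_center below 0.048 m or distance between each of ball0_center, ball3_center, ball5_center and bowl_center below 0.048 m or distance between each of ball0_center, ball4_center, ball5_center and bowl_center below 0.048 m or distance between each of ball1_center, ball2_center, ball3_center and bowl_center below 0.048 m or distance between each of ball1_center, ball2_center, ball4_center and bowl_center below 0.048 m or distance between each of ball1_center, ball2_center, ball5_center and bowl_center below 0.048 m or distance between each of ball1_center, ball3_center, ball4_center and bowl_center below 0.048 m or distance between each of ball1_center, ball3_center, ball5_center and bowl_center below 0.048 m or distance between each of ball1_center, ball4_center, ball5_center and bowl_center below 0.048 m or distance between each of ball2_center, ball3_center, ball4_center and bowl_center below 0.048 m or distance between each of ball2_center, ball3_center, ball5_center and bowl_center below 0.048 m or distance between each of ball2_center, ball4_center, ball5_center and bowl_center below 0.048 m or distance between each of ball3_center, ball4_center, ball5_center and bowl_center below 0.048 m) and (distance between ball0_center and bowl_center below 0.048 m or (x of ball0_center in the frame of tub between -0.1 and 0.1 m and y of ball0_center in the frame of tub between -0.052 and 0.052 m and z of ball0_center in the frame of tub between 0 and 0.045 m)) and (distance between ball1_center and bowl_center below 0.048 m or (x of ball1_center in the frame of tub between -0.1 and 0.1 m and y of ball1_center in the frame of tub between -0.052 and 0.052 m and z of ball1_center in the frame of tub between 0 and 0.045 m)) and (distance between ball2_center and bowl_center below 0.048 m or (x of ball2_center in the frame of tub between -0.1 and 0.1 m and y of ball2_center in the frame of tub between -0.052 and 0.052 m and z of ball2_center in the frame of tub between 0 and 0.045 m)) and (distance between ball3_center and bowl_center below 0.048 m or (x of ball3_center in the frame of tub between -0.1 and 0.1 m and y of ball3_center in the frame of tub between -0.052 and 0.052 m and z of ball3_center in the frame of tub between 0 and 0.045 m)) and (distance between ball4_center and bowl_center below 0.048 m or (x of ball4_center in the frame of tub between -0.1 and 0.1 m and y of ball4_center in the frame of tub between -0.052 and 0.052 m and z of ball4_center in the frame of tub between 0 and 0.045 m)) and (distance between ball5_center and bowl_center below 0.048 m or (x of ball5_center in the frame of tub between -0.1 and 0.1 m and y of ball5_center in the frame of tub between -0.052 and 0.052 m and z of ball5_center in the frame of tub between 0 and 0.045 m)) and linear speed of each of bowl, scoop below 0.01 m/s); the robot touches nothing.
It fails at once if the gripper presses on a ball (contact force between the fingers and ball0 above 0.5 N or contact force between the fingers and ball1 above 0.5 N or contact force between the fingers and ball2 above 0.5 N or contact force between the fingers and ball3 above 0.5 N or contact force between the fingers and ball4 above 0.5 N or contact force between the fingers and ball5 above 0.5 N).
It fails at once if the bowl is tipped by more than 20 degrees (angle between bowl_center's own z axis and vertical above 0.35 rad).
It fails at once if a bystander is moved by more than 25 mm (distance of any of cup_a, cup_b, bottle, jar, spatula from where it was at the start of the episode above 0.025 m).
It also fails if it takes over 64 s, if anything falls off the work surface, if the arm or the gripper's body presses on something with over 40 N, if the wrist force passes 120 N, or if a joint passes its speed limit or range.

## Working session

There is one attempt and no reset: what is moved stays moved. The work goes in short steps, Python scripts to look and compute and a tool call to move; the robot and the scene stay as the last step left them, time stands still between calls to the robot, and variables do not carry over. Pictures are saved under pics/ and viewed, at most 10 in all, crops included, and the job is handed in when it is done.

Besides the shell and the picture viewer there is one more tool, called after "Emit:" as name(argument=value, ...) on one line, values as JSON. carry_out: Moves the arm, as the interface text tells. Its arguments: {"type":"object","properties":{"plan":{"type":"array","items":{"type":"array","items":{"type":"array","items":{"type":"number"}}}},"squeeze":{"type":"number"}},"required":["plan"]}

```bash
mkdir -p pics; python3 - <<'E'
from workcell import monitor, viewer, order, env
import cv2
for n in("scene","top"):
    cv2.imwrite(f"pics/{n}0.png",cv2.cvtColor(viewer.read_camera(n),cv2.COLOR_RGB2BGR))
    c=viewer.calibration(n);print(n,c)
print(monitor.get_state(),env.grasp_offset)
E
```

```text
scene {'K': array([[445.9694212 ,   0.        , 321.52009871],
       [  0.        , 445.9694212 , 194.09861221],
       [  0.        ,   0.        ,   1.        ]]), 'eye': array([ 1.17462731, -0.39111989,  0.80644215]), 'rotation': array([-0.34707271,  0.79516279,  0.45915877, -0.19086619])}
top {'K': array([[512.14954145,   0.        , 322.44789641],
       [  0.        , 512.14954145, 204.96391408],
       [  0.        ,   0.        ,   1.        ]]), 'eye': array([ 0.42188609, -0.00480986,  1.25463987]), 'rotation': array([-0.0381556 ,  0.71610826, -0.69590315,  0.03810414])}
{'clock': 0.1, 'joint_pos': array([-1.32260945e+00,  3.13939666e-01,  4.51033690e-02,  1.30358729e+00,
        2.18168120e-05,  1.43119621e+00]), 'qvel': array([-0.0009131 , -0.0024649 ,  0.00280406, -0.00036604,  0.00051115,
        0.0005413 ]), 'tau': array([ 1.49399359e-03, -4.81725168e+01,  2.99244958e+01,  1.26886839e-02,
       -2.42394763e-04, -6.87911594e-06]), 'tcp_pos': array([ 0.21731805, -0.53187238,  0.23049427]), 'orientation': array([-8.13022394e-04,  9.81261149e-01,  1.92680810e-01, -3.32606589e-05]), 'wrist_force': array([-0.30041144, -0.01995835, -0.52032832]), 'ft_torque': array([-0.08296404,  0.02028841, -0.01646499]), 'grip_force': 0.0, 'finger_gap': 0.08549944638387343} 0.0187
```

View pics/scene0.png

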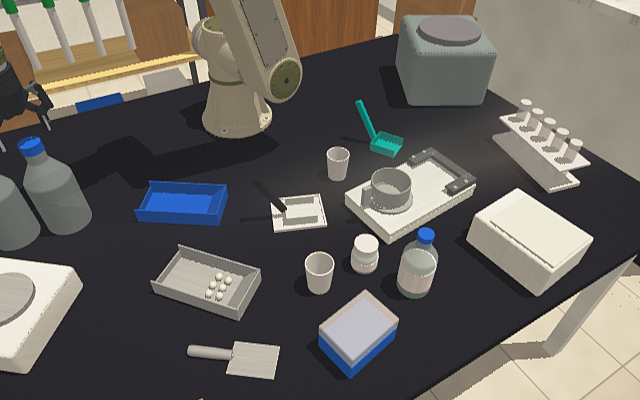

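View pics/top0.png

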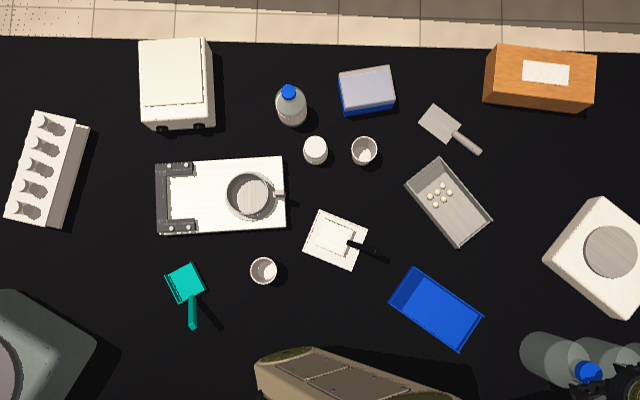

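Candidates: tub is the steel one at top (448,202), not the blue one at (436,308). The scoop is the aluminium one with the black handle on the white tray at (335,238), not the turquoise one at (187,287). The bowl is at (250,195) on the deck, with its jaws at image left (175,198). I'll check these choices in a crop.

```bash
cat > h.py <<'E'
from workcell import monitor, viewer, order, env
import numpy as np, cv2
from scipy.spatial.transform import Rotation as R
def cam(n):
    c=viewer.calibration(n);q=c['rotation'];return c['K'],c['eye'],R.from_quat([q[1],q[2],q[3],q[0]]).as_matrix()
def un(n,u,v,z):
    K,e,M=cam(n);d=M@np.linalg.solve(K,[u,v,1.]);return e+d*(z-e[2])/d[2]
def pj(n,p):
    K,e,M=cam(n);q=(np.atleast_2d(p)-e)@M@K.T;return q[:,:2]/q[:,2:]
def shot(n,f=None,box=None,s=1):
    im=cv2.cvtColor(viewer.read_camera(n),cv2.COLOR_RGB2BGR)
    if f:
        o=im
        if box: x0,y0,x1,y1=box;o=im[y0:y1,x0:x1]
        cv2.imwrite(f"pics/{f}.png",cv2.resize(o,None,fx=s,fy=s,interpolation=cv2.INTER_CUBIC))
    return im
E
python3 - <<'E'
from h import *
a=cv2.imread("pics/top0.png")
l=cv2.resize(a[145:265,290:500],None,fx=3.8,fy=3.8,interpolation=cv2.INTER_CUBIC)
cv2.imwrite("pics/cropA.png",l)
b=cv2.resize(a[150:240,145:305],None,fx=5,fy=5,interpolation=cv2.INTER_CUBIC)
cv2.imwrite("pics/cropB.png",b)
E
```

```text
(no output)
```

View pics/cropA.png

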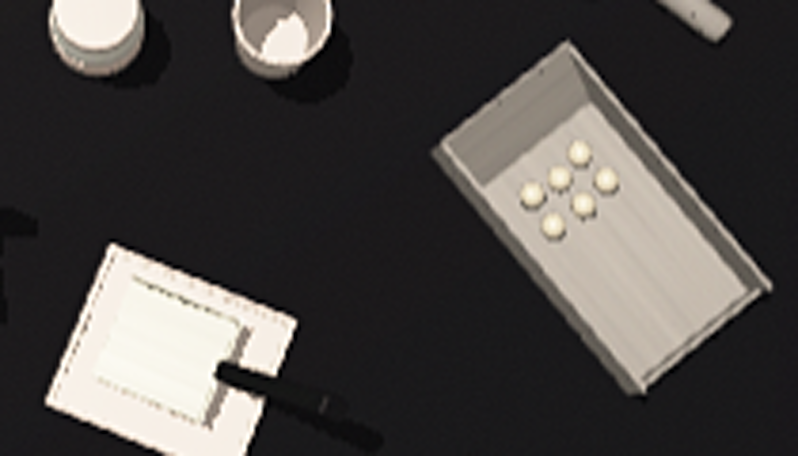

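View pics/cropB.png

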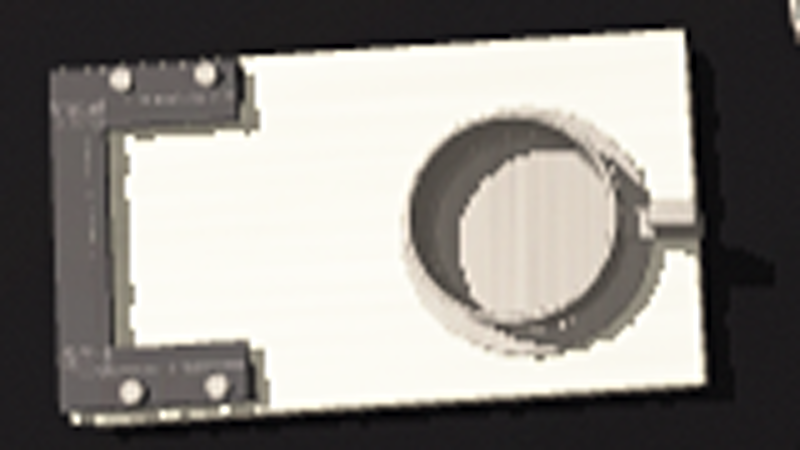

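The crops confirm both choices. CropA shows the steel tub with six balls at about (570,190), ramp at upper left, and the aluminium scoop in the white tray with its black handle to the right. CropB shows the bowl rim centred near (513,214), the tab top at (674,214), and the jaw edges at (240,120) and (245,344). Next I'll fit the poses.

```bash
cat > fit.py <<'E'
from h import *
A=lambda u,v:(290+(u+.5)/3.8-.5,145+(v+.5)/3.8-.5)
B=lambda u,v:(145+(u+.5)/5-.5,150+(v+.5)/5-.5)
def fit(px,loc,zs):
    w=np.array([un("top",*p,z)[:2] for p,z in zip(px,zs)]);l=np.array(loc)/1e3
    mw,ml=w.mean(0),l.mean(0);H=(l-ml).T@(w-mw);a=np.arctan2(H[0,1]-H[1,0],H[0,0]+H[1,1])
    M=np.array([[np.cos(a),-np.sin(a)],[np.sin(a),np.cos(a)]]);t=mw-M@ml
    return t,a,M,np.round(((w-(l@M.T+t))*1e3),1)
tub=fit([A(440,148),A(568,42),A(770,287),A(633,392)],[(100,53),(100,-53),(-100,-53),(-100,53)],[.04]*4)
rest=fit([A(112,243),A(298,320),A(45,405)],[(65,-55),(-65,-55),(65,55)],[.008]*3)
pan=fit([A(135,277),A(243,322),A(210,425),A(95,378)],[(38,-35),(-38,-35),(-38,35),(38,35)],[.03]*4)
mill=fit([B(685,28),B(706,383),B(72,424),B(240,120),B(245,344)],[(-150,-85),(-150,85),(150,85),(62,-52),(62,52)],[.04,.04,.04,.058,.058])
E
python3 - <<'E'
from fit import *
for n in("tub","rest","pan","mill"):
    t,a,M,r=globals()[n];print(n,np.round(t,4),np.degrees(a).round(1),r.tolist())
t,a,M,_=tub
for p in[(580,153),(559,178),(532,195),(607,181),(583,205),(553,226)]:
    b=un("top",*A(*p),.012);print("ball",((b[:2]-t)@M*1e3).round(0))
bc=un("top",*B(513,214),.098);tb=un("top",*B(674,214),.11);print("bowl",bc,"tab",tb)
t,a,M,_=mill
print("bowl in mill",(bc[:2]-t)@M*1e3,(tb[:2]-t)@M*1e3,"pocket",M@[.072,0]+t)
# check in scene
print(pj("scene",np.array([[*tub[0],.004],[*pan[0],.017],[*bc[:2],.098]])))
E
```

```text
tub [ 0.5703 -0.3026] 39.5 [[-3.0, -2.1], [-0.1, -0.8], [1.8, -0.6], [1.3, 3.4]]
rest [ 0.4726 -0.0357] 69.5 [[0.9, -0.8], [0.2, 0.3], [-1.1, 0.5]]
pan [ 0.4788 -0.0339] 70.4 [[-0.1, -0.3], [-1.1, 2.5], [-0.3, -1.7], [1.5, -0.5]]
mill [0.5708 0.2405] 95.5 [[1.4, -0.3], [-0.4, -0.3], [0.3, 0.7], [0.6, -0.9], [-2.0, 0.8]]
ball [ 39. -22.]
ball [35. -1.]
ball [37. 19.]
ball [ 14. -24.]
ball [12. -2.]
ball [13. 22.]
bowl [0.57100916 0.1691703  0.098     ] tab [0.57154649 0.09484005 0.11      ]
bowl in mill [-70.9672805    6.67061104] [-145.00671342   13.26133956] pocket [0.56394367 0.31211861]
[[209.41708667 283.49967035]
 [299.18149328 209.25128595]
 [391.14415117 179.69437434]]
```

```bash
cat >> h.py <<'E'
GR=np.array([[.866,0,.5],[0,-1,0],[.5,0,-.866]]).T.T
G=np.column_stack([[.866,0,.5],[0,-1,0],[.5,0,-.866]])  # tool axes in pan frame
GT=np.array([-.0785,0,.0726])+.0187*np.array([.5,0,-.866])
def panR(phi,up=0): return (R.from_euler('z',phi,degrees=True)*R.from_euler('y',-up,degrees=True)).as_matrix()
def tcp_for(ref,phi,up=0,loc=(0,0,0)):
    """tool pose with the pan point loc (pan axes, m) at world ref"""
    M=panR(phi,up);return M@G,np.array(ref)+M@(GT-np.array(loc))
def cur():
    s=monitor.get_state();q=s['orientation'];return R.from_quat([q[1],q[2],q[3],q[0]]).as_matrix(),np.array(s['tcp_pos'])
def rel(Rt,p,base=None):
    R0,p0=base or cur()
    return [*R.from_matrix(Rt@R0.T).as_rotvec().round(4).tolist(),*((p-p0)*1e3).round(1).tolist()]
E
python3 - <<'E'
from h import *
Rt,p=tcp_for([.4788,-.0339,.017],70.2)
print(p,rel(Rt,p),"pre",rel(Rt,p-.1*Rt[:,2]))
E
```

```text
[ 0.45537627 -0.09896191  0.0734058 ] [0.3877, -0.3739, 0.8174, 238.1, 432.9, -157.1] pre [0.3877, -0.3739, 0.8174, 221.1, 385.9, -70.5]
```

Emit:
carry_out(plan=[[[0.3877,-0.3739,0.8174,221,386,-70,85],[0.3877,-0.3739,0.8174,221,386,-70,85],[0.3877,-0.3739,0.8174,221,386,-70,85],[0.3877,-0.3739,0.8174,221,386,-70,85],[0.3877,-0.3739,0.8174,221,386,-70,85],[0.3877,-0.3739,0.8174,221,386,-70,85],[0.3877,-0.3739,0.8174,221,386,-70,85],[0.3877,-0.3739,0.8174,221,386,-70,85],[0.3877,-0.3739,0.8174,221,386,-70,85],[0.3877,-0.3739,0.8174,221,386,-70,85],[0.3877,-0.3739,0.8174,221,386,-70,85],[0.3877,-0.3739,0.8174,221,386,-70,85],[0.3877,-0.3739,0.8174,221,386,-70,85]]])

```text
clock: 1.4
tcp_pos: [0.4384, -0.1478, 0.1614]
orientation: [-0.148, 0.791, 0.555, 0.212]
wrist_force: [-0.1, -0.0, 0.3]
finger_gap: 0.085
grip_force: 0.0
```

```bash
python3 - <<'E'
from h import *
a=shot("scene");b=shot("top")
o=np.hstack([cv2.resize(a[130:260,220:350],(400,400),interpolation=2),cv2.resize(b[160:290,300:430],(400,400),interpolation=2)])
cv2.imwrite("pics/c1.png",o)
Rt,p=tcp_for([.4788,-.0339,.017],70.2);print(rel(Rt,p))
for n in("scene","top"): print(pj(n,np.array([cur()[1],cur()[1]+.1*cur()[0][:,2],[.4525,-.1079,.0896]])))
E
```

```text
[0.0011, 0.0015, 0.0033, 17.1, 48.9, -88.0]
[[244.18649633 170.23159666]
 [269.18567889 195.93269581]
 [265.52612485 191.59370904]]
[[389.17798269 254.59965233]
 [363.93699877 246.91384195]
 [367.52075022 248.16636779]]
```

View pics/c1.png

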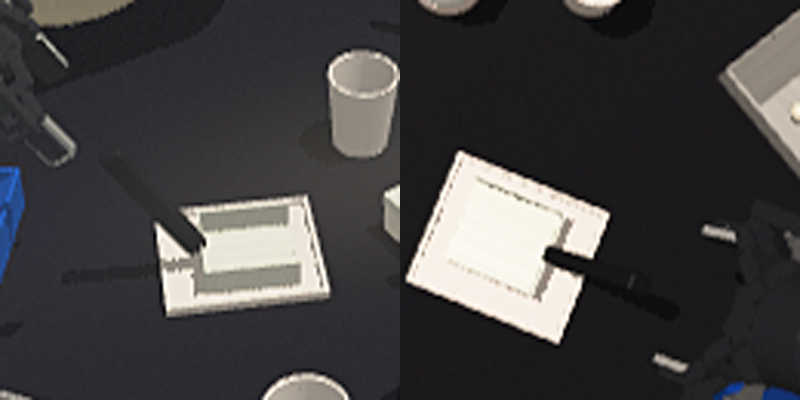

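The fingers straddle the handle line in both views. The predicted grip point is at scene (265,192) and top (367,248), and both fall on the bar. I'll go in and close.

Emit:
carry_out(plan=[[[0,0,0,6,16,-29,85],[0,0,0,11,32,-58,85],[0,0,0,17,49,-88,85],[0,0,0,17,49,-88,85],[0,0,0,17,49,-88,5],[0,0,0,17,49,-88,5],[0,0,0,17,49,-88,5],[0,0,0,17,49,-88,5],[0,0,0,17,49,-88,5],[0,0,0,17,49,-88,5],[0,0,0,17,49,-88,5],[0,0,0,17,49,-88,5]]], squeeze=70)

```text
clock: 2.7
tcp_pos: [0.4559, -0.098, 0.074]
orientation: [-0.147, 0.79, 0.555, 0.212]
wrist_force: [-1.9, -2.7, 6.2]
finger_gap: 0.0131
grip_force: 69.8
```

```bash
python3 - <<'E'
from h import *
R0,p0=cur();M=panR(70.2);np.savez("grasp.npz",G=M.T@R0,GT=M.T@(p0-[.4788,-.0339,.017]))
print(M.T@R0-G,GT,M.T@(p0-[.4788,-.0339,.017]))
E
cat >> h.py <<'E'
import os
if os.path.exists("grasp.npz"):
    d=np.load("grasp.npz");G=d['G'];GT=d['GT']
TUB=np.array([.5703,-.3026]);TA=39.5
LIP=(.038,0,-.013)
def tubw(x,y,z): a=np.radians(TA);return np.array([TUB[0]+x*np.cos(a)-y*np.sin(a),TUB[1]+x*np.sin(a)+y*np.cos(a),z])
E
python3 - <<'E'
from h import *
print(rel(*tcp_for([.4788,-.0339,.137],70.2)))
print(rel(*tcp_for(tubw(-.006,0,.10),TA,-20,LIP)))
E
```

```text
[[ 4.21023088e-04 -1.19237109e-03 -6.87283356e-04]
 [ 4.31798753e-04  5.01450574e-06 -3.13728165e-03]
 [-6.86046358e-04  2.93380939e-03 -4.16163550e-04]] [-0.06915    0.         0.0564058] [-0.06801946 -0.00015734  0.05703748]
[-0.0, -0.0, 0.0, 0.0, 0.0, 120.0]
[-0.2888, 0.2034, -0.5303, 51.5, -256.7, 128.0]
```

Emit:
carry_out(plan=[[[0,0,0,0,0,20,5],[0,0,0,0,0,50,5],[0,0,0,0,0,90,5],[0,0,0,0,0,130,5],[-0.05,0.035,-0.09,8,-40,130,5],[-0.1,0.07,-0.18,17,-85,130,5],[-0.15,0.105,-0.27,26,-130,130,5],[-0.2,0.14,-0.36,35,-175,130,5],[-0.25,0.175,-0.45,44,-220,130,5],[-0.289,0.203,-0.53,51.5,-256.7,128,5],[-0.289,0.203,-0.53,51.5,-256.7,128,5],[-0.289,0.203,-0.53,51.5,-256.7,128,5]]])

```text
clock: 3.9
tcp_pos: [0.5065, -0.3536, 0.2004]
orientation: [-0.03, 0.938, 0.337, 0.082]
wrist_force: [-0.6, 1.0, -1.1]
finger_gap: 0.0133
grip_force: 68.9
```

```bash
python3 - <<'E'
from h import *
a=shot("scene");b=shot("top")
o=np.hstack([cv2.resize(a[200:330,140:270],(400,400),interpolation=2),cv2.resize(b[140:270,390:520],(400,400),interpolation=2)])
cv2.imwrite("pics/c2.png",o)
R0,p0=cur();M=R0@G.T;pan=p0-M@GT
loc=np.array([[.038,.035,-.013],[.038,-.035,-.013],[-.038,.035,.013],[-.038,-.035,.013]])
for n,o in(("scene",(140,200,0)),("top",(390,140,400))):
    print(n,((pj(n,pan+loc@M.T)-o[:2])*400/130+[o[2],0]).round(0).tolist(), ((pj(n,np.array([tubw(x,y,.04) for x,y in((.1,.053),(.1,-.053),(-.1,-.053),(-.1,.053))]))-o[:2])*400/130+[o[2],0]).round(0).tolist())
print(monitor.get_state()['wrist_force'])
E
```

```text
scene [[213.0, 128.0], [156.0, 206.0], [117.0, 52.0], [54.0, 128.0]] [[372.0, 209.0], [300.0, 335.0], [34.0, 243.0], [123.0, 130.0]]
top [[564.0, 217.0], [637.0, 159.0], [638.0, 280.0], [714.0, 219.0]] [[445.0, 130.0], [550.0, 48.0], [714.0, 249.0], [608.0, 333.0]]
[-0.46904686  0.28758107 -1.04371823]
```

View pics/c2.png

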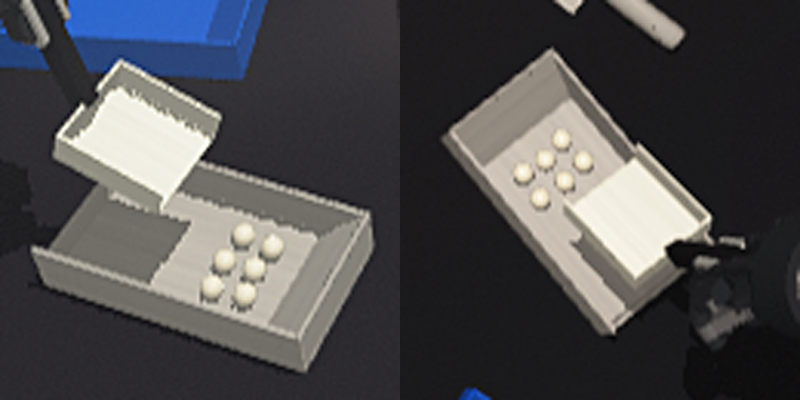

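The pan and tub outlines match my model within 2–3 px (lip corners near (156,206) in the scene half and (564,217) in the top half). The balls lie ahead of the lip. Next is the descent.

```bash
python3 - <<'E'
from h import *
for x,z,p in[(-6,60,-20),(-6,30,-20),(-6,14,-20),(-6,7,-20),(-4,6,-17),(0,6,-14),(6,5.5,-11),(12,5.5,-8),(20,5.5,-6),(28,5.5,-5)]:
    print(rel(*tcp_for(tubw(x/1e3,0,z/1e3),TA,p,LIP)))
E
```

```text
[-0.0033, -0.0015, -0.0012, 1.1, -1.9, -38.7]
[-0.0033, -0.0015, -0.0012, 1.1, -1.9, -68.7]
[-0.0033, -0.0015, -0.0012, 1.1, -1.9, -84.7]
[-0.0033, -0.0015, -0.0012, 1.1, -1.9, -91.7]
[0.0301, -0.0419, -0.0013, -1.4, -3.9, -96.8]
[0.0634, -0.0823, -0.0014, -2.2, -4.6, -101.1]
[0.0967, -0.1227, -0.0015, -1.3, -3.8, -106.3]
[0.13, -0.163, -0.0016, -0.1, -2.9, -111.1]
[0.1523, -0.19, -0.0016, 3.8, 0.4, -114.5]
[0.1634, -0.2034, -0.0017, 8.9, 4.6, -116.2]
```

Emit:
carry_out(plan=[[[0,0,0,1,-2,-39,5],[0,0,0,1,-2,-69,5],[0,0,0,1,-2,-84,5],[0,0,0,1,-2,-91,5],[0,0,0,1,-2,-91,5],[0.03,-0.042,-0.001,-1.4,-3.9,-96,5],[0.063,-0.082,-0.001,-2.2,-4.6,-100.6,5],[0.097,-0.123,-0.001,-1.3,-3.8,-106,5],[0.13,-0.163,-0.002,-0.1,-2.9,-111,5],[0.13,-0.163,-0.002,-0.1,-2.9,-111,5]]])

```text
clock: 5.0
tcp_pos: [0.5061, -0.3577, 0.0906]
orientation: [-0.062, 0.925, 0.33, 0.18]
wrist_force: [-0.1, 0.5, -0.4]
finger_gap: 0.0133
grip_force: 68.9
```

```bash
cat > st.py <<'E'
from h import *
R0,p0=cur();M=R0@G.T;lip=p0+M@(np.array(LIP)-GT);a=np.radians(TA);d=lip[:2]-TUB
print("lip tub mm",((d[0]*np.cos(a)+d[1]*np.sin(a))*1e3).round(1),((-d[0]*np.sin(a)+d[1]*np.cos(a))*1e3).round(1),(lip[2]*1e3).round(1),"pitch",np.degrees(np.arcsin(M[2,0])).round(1),monitor.get_state()['wrist_force'].round(1))
E
python3 st.py; python3 - <<'E'
from h import *
for x,z,p in[(20,5.5,-6),(28,5.5,-5),(36,5.5,-4),(42,5.5,-3),(48,5.5,-3),(53,5.5,-2),(58,6,-1),(60,6.5,0)]:
    print(rel(*tcp_for(tubw(x/1e3,0,z/1e3),TA,p,LIP)))
E
```

```text
lip tub mm 10.6 -2.0 6.5 pitch -8.0 [-0.1  0.5 -0.4]
[0.024, -0.0261, 0.0034, 4.0, 5.2, -4.4]
[0.0351, -0.0396, 0.0034, 9.1, 9.4, -6.1]
[0.0461, -0.053, 0.0034, 14.2, 13.7, -7.9]
[0.0572, -0.0665, 0.0034, 17.8, 16.6, -9.7]
[0.0572, -0.0665, 0.0034, 22.5, 20.5, -9.7]
[0.0683, -0.08, 0.0034, 25.3, 22.8, -11.5]
[0.0794, -0.0935, 0.0035, 28.2, 25.2, -12.8]
[0.0905, -0.107, 0.0035, 28.8, 25.7, -14.1]
```

Emit:
carry_out(plan=[[[0.012,-0.013,0.002,1,2,-4,5],[0.024,-0.026,0.003,4,5,-5.6,5],[0.035,-0.04,0.003,9,9.4,-7.3,5],[0.046,-0.053,0.003,14,13.7,-9.1,5],[0.057,-0.067,0.003,17.8,16.6,-10.9,5],[0.057,-0.067,0.003,22.5,20.5,-10.9,5],[0.057,-0.067,0.003,22.5,20.5,-10.9,5]]])

```text
clock: 5.7
tcp_pos: [0.5301, -0.3361, 0.0796]
orientation: [-0.077, 0.915, 0.329, 0.22]
wrist_force: [0.7, 0.4, -0.2]
finger_gap: 0.0131
grip_force: 69.0
```

```bash
python3 st.py; python3 - <<'E'
from h import *
a=shot("scene");b=shot("top")
o=np.hstack([cv2.resize(a[200:330,140:270],(400,400),interpolation=2),cv2.resize(b[140:270,390:520],(400,400),interpolation=2)])
cv2.imwrite("pics/c3.png",o)
for x,z,p in[(53,4.5,-2),(58,5,-1),(61,6,0),(65,10,3),(70,15,6),(76,21,10),(83,28,14),(86,34,17),(86,42,20),(80,60,20),(70,100,20)]:
    print(rel(*tcp_for(tubw(x/1e3,0,z/1e3),TA,p,LIP)))
E
```

```text
lip tub mm 49.9 0.0 4.2 pitch -3.0 [ 0.7  0.4 -0.2]
[0.0114, -0.0123, -0.0017, 1.6, 1.3, -1.4]
[0.0225, -0.0257, -0.0016, 4.5, 3.7, -2.7]
[0.0337, -0.0392, -0.0016, 5.9, 4.8, -3.5]
[0.067, -0.0795, -0.0016, 6.2, 5.1, -5.2]
[0.1003, -0.1199, -0.0016, 7.6, 6.2, -6.0]
[0.1448, -0.1738, -0.0015, 9.3, 7.6, -8.0]
[0.1892, -0.2276, -0.0015, 12.2, 10.0, -9.3]
[0.2226, -0.268, -0.0015, 12.9, 10.6, -9.6]
[0.2559, -0.3083, -0.0014, 11.6, 9.5, -8.0]
[0.2559, -0.3083, -0.0014, 7.0, 5.7, 10.0]
[0.2559, -0.3083, -0.0014, -0.8, -0.7, 50.0]
```

View pics/c3.png

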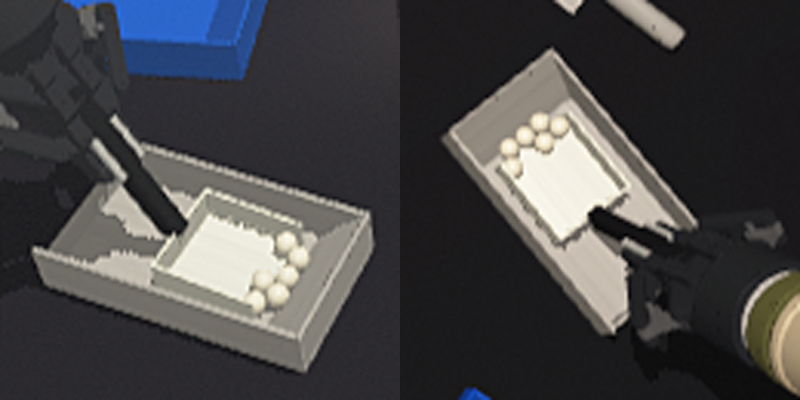

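Two balls are already in the pan, and four lie in a row against the ramp at top-half (510–560,125–148). I'll push up the ramp while tilting back, then lift.

Emit:
carry_out(plan=[[[0.011,-0.012,-0.002,1.6,1.3,-1.4,5],[0.022,-0.026,-0.002,4.5,3.7,-2.7,5],[0.034,-0.039,-0.002,6.5,5.2,-3.5,5],[0.05,-0.06,-0.002,6.5,5.3,-4.4,5],[0.067,-0.08,-0.002,7,5.6,-5.2,5],[0.1,-0.12,-0.002,8,6.5,-6,5],[0.145,-0.174,-0.002,9.7,8,-8,5],[0.189,-0.228,-0.002,12.2,10,-9.3,5],[0.223,-0.268,-0.002,12.9,10.6,-9.6,5],[0.256,-0.308,-0.001,11.6,9.5,-8,5],[0.256,-0.308,-0.001,7,5.7,10,5],[0.256,-0.308,-0.001,3,2,30,5],[0.256,-0.308,-0.001,-1,-1,60,5],[0.256,-0.308,-0.001,-1,-1,90,5],[0.256,-0.308,-0.001,-1,-1,110,5],[0.256,-0.308,-0.001,-1,-1,110,5]]])

```text
clock: 7.4
tcp_pos: [0.529, -0.3388, 0.1919]
orientation: [-0.139, 0.853, 0.307, 0.398]
wrist_force: [0.4, -1.1, -1.5]
finger_gap: 0.0136
grip_force: 69.1
```

```bash
python3 st.py; python3 - <<'E'
from h import *
a=shot("scene");b=shot("top")
o=np.hstack([cv2.resize(a[190:320,140:270],(400,400),interpolation=2),cv2.resize(b[120:250,390:520],(400,400),interpolation=2)])
cv2.imwrite("pics/c4.png",o)
E
```

```text
lip tub mm 68.7 -1.7 162.3 pitch 20.0 [ 0.4 -1.1 -1.5]
```

View pics/c4.png

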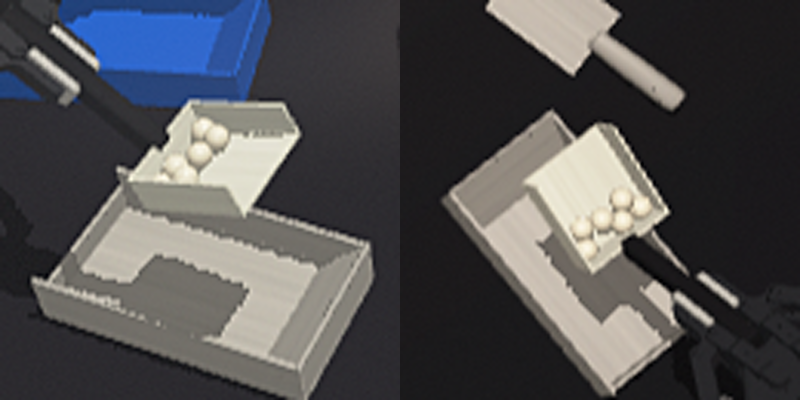

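All six balls are in the pan, and both halves of the picture show them against the back wall. Next is the carry to the bowl.

```bash
cat >> h.py <<'E'
BOWL=np.array([.571,.169])
def bw(phi,along,z): a=np.radians(phi);return np.array([*(BOWL+along*np.array([np.cos(a),np.sin(a)])),z])
E
python3 - <<'E'
from h import *
A0=tubw(.0687,-.0017,.1623);B0=bw(72,-.022,.175)
for i in range(1,19):
    t=i/18;s=t*t*(3-2*t);l=A0+s*(B0-A0);l[2]+=.03*np.sin(np.pi*t)
    r=rel(*tcp_for(l,TA+s*(72-TA),20,LIP));print([round(v,3) for v in r[:3]]+[round(v) for v in r[3:]]+[5],end=", ")
print(pj("top",[*B0]),un("top",291,125,.0))
E
```

```text
[0.0, -0.001, 0.005, 1, 2, 9, 5], [0.0, -0.001, 0.019, 0, 11, 14, 5], [0.0, -0.001, 0.042, 0, 25, 19, 5], [0.0, -0.001, 0.072, -1, 43, 24, 5], [0.0, -0.001, 0.107, -1, 66, 29, 5], [0.0, -0.001, 0.147, -2, 91, 32, 5], [0.0, -0.001, 0.191, -3, 119, 36, 5], [0.0, -0.001, 0.236, -3, 149, 38, 5], [0.0, -0.001, 0.284, -3, 179, 40, 5], [0.0, -0.001, 0.331, -3, 210, 40, 5], [0.0, -0.001, 0.377, -3, 240, 40, 5], [0.0, -0.001, 0.42, -3, 269, 39, 5], [0.0, -0.001, 0.46, -3, 296, 37, 5], [0.0, -0.001, 0.496, -3, 319, 34, 5], [0.0, -0.001, 0.525, -2, 339, 30, 5], [0.0, -0.001, 0.548, -2, 355, 26, 5], [0.0, -0.001, 0.562, -2, 364, 21, 5], [0.0, -0.001, 0.567, -2, 368, 16, 5], [[251.73558244 191.07307619]] [0.7570114  0.08176178 0.        ]
```

Emit:
carry_out(plan=[[[0,0,0.005,0,2,7,5],[0,0,0.019,0,11,14,5],[0,0,0.042,0,25,19,5],[0,0,0.072,-1,43,24,5],[0,0,0.107,-1,66,29,5],[0,0,0.147,-2,91,32,5],[0,0,0.191,-3,119,36,5],[0,0,0.236,-3,149,38,5],[0,0,0.284,-3,179,40,5],[0,0,0.331,-3,210,40,5],[0,0,0.377,-3,240,40,5],[0,0,0.42,-3,269,39,5],[0,0,0.46,-3,296,37,5],[0,0,0.496,-3,319,34,5],[0,0,0.525,-2,339,30,5],[0,0,0.548,-2,355,26,5],[0,0,0.562,-2,364,21,5],[0,0,0.567,-2,368,16,5],[0,0,0.567,-2,368,16,5]]])

```text
clock: 9.4
tcp_pos: [0.5259, 0.0311, 0.2047]
orientation: [-0.248, 0.734, 0.532, 0.342]
wrist_force: [-0.4, 0.0, -1.6]
finger_gap: 0.013
grip_force: 69.1
```

```bash
python3 - <<'E'
from h import *
a=shot("scene");b=shot("top")
o=np.hstack([cv2.resize(a[110:240,320:450],(400,400),interpolation=2),cv2.resize(b[130:260,210:340],(400,400),interpolation=2)])
cv2.imwrite("pics/c5.png",o)
R0,p0=cur();M=R0@G.T;print(p0+M@(np.array(LIP)-GT),np.degrees(np.arcsin(M[2,0])))
for x,z,p in[(-22,168,12),(-22,155,4),(-22,143,-4),(-22,133,-10),(-22,125,-16),(-22,118,-22),(-20,114,-29),(-18,112,-36),(-16,112,-43),(-15,112,-50),(-15,112,-57),(-15,112,-62)]:
    r=rel(*tcp_for(bw(72,x/1e3,z/1e3),72,p,LIP));print([round(v,3) for v in r[:3]]+[round(v) for v in r[3:]]+[5],end=", ")
E
```

```text
[0.56444827 0.14767412 0.17563303] 19.9623436154311
[-0.133, 0.042, 0.001, 2, 5, 9, 5], [-0.265, 0.085, 0.001, 4, 13, 12, 5], [-0.398, 0.128, 0.001, 7, 22, 15, 5], [-0.498, 0.161, 0.001, 10, 30, 15, 5], [-0.597, 0.193, 0.001, 12, 39, 16, 5], [-0.697, 0.226, 0.001, 16, 49, 17, 5], [-0.813, 0.264, 0.001, 20, 64, 21, 5], [-0.929, 0.301, 0.001, 26, 79, 26, 5], [-1.045, 0.339, 0.001, 31, 95, 30, 5], [-1.161, 0.377, 0.001, 36, 111, 33, 5], [-1.278, 0.415, 0.001, 40, 126, 34, 5], [-1.361, 0.442, 0.001, 44, 136, 33, 5],
```

View pics/c5.png

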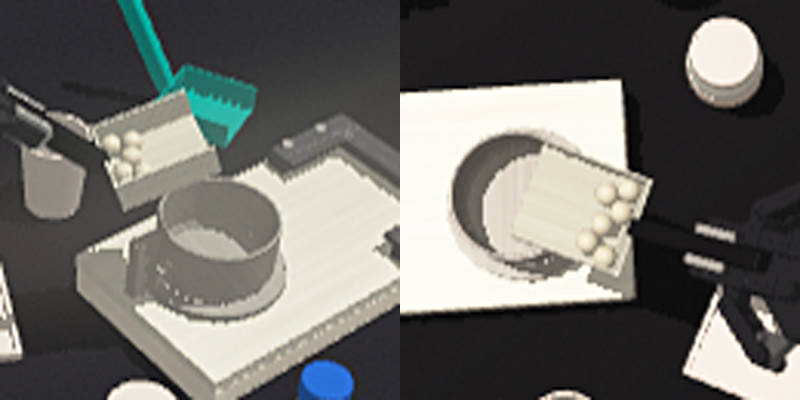

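The lip is over the near part of the bowl mouth, with all six balls at the pan's back and the pan clear of the tab. I'll tip now.

Emit:
carry_out(plan=[[[-0.133,0.042,0,2,5,9,5],[-0.265,0.085,0,4,13,12,5],[-0.398,0.128,0,7,22,14,5],[-0.498,0.161,0,10,30,14,5],[-0.597,0.193,0,12,39,14,5],[-0.647,0.209,0,14,44,14,5],[-0.697,0.226,0,16,49,14,5],[-0.755,0.245,0,18,56,16,5],[-0.813,0.264,0,20,63,18,5],[-0.929,0.301,0,26,79,22,5],[-1.045,0.339,0,31,95,26,5],[-1.161,0.377,0,36,111,29,5],[-1.278,0.415,0,40,126,31,5],[-1.278,0.415,0,40,126,31,5],[-1.278,0.415,0,40,126,31,5],[-1.278,0.415,0,40,126,31,5],[-1.278,0.415,0,40,126,31,5],[-1.278,0.415,0,40,126,31,5]]])

```text
clock: 11.3
tcp_pos: [0.5663, 0.1553, 0.2385]
orientation: [0.139, 0.787, 0.571, -0.187]
wrist_force: [-0.2, 0.2, -0.7]
finger_gap: 0.013
grip_force: 69.2
```

```bash
python3 - <<'E'
from h import *
a=shot("scene");b=shot("top")
o=np.hstack([cv2.resize(a[110:240,320:450],(400,400),interpolation=2),cv2.resize(b[130:260,210:340],(400,400),interpolation=2)])
cv2.imwrite("pics/c6.png",o)
R0,p0=cur();M=R0@G.T;print(p0+M@(np.array(LIP)-GT),np.degrees(np.arcsin(M[2,0])))
for x,z,p in[(-18,140,-52),(-25,175,-44),(-40,190,-36),(-60,195,-28),(-80,195,-20),(-100,195,-12),(-120,195,-4),(-130,195,0)]:
    r=rel(*tcp_for(bw(72,x/1e3,z/1e3),72,p,LIP));print([round(v,3) for v in r[:3]]+[round(v) for v in r[3:]]+[5],end=", ")
E
```

```text
[0.56613753 0.15480469 0.11096913] -56.924802979273615
[0.082, -0.025, 0.002, -4, -13, 29, 5], [0.215, -0.068, 0.002, -11, -37, 61, 5], [0.348, -0.111, 0.003, -21, -67, 71, 5], [0.481, -0.155, 0.003, -32, -102, 69, 5], [0.613, -0.198, 0.003, -43, -135, 59, 5], [0.746, -0.241, 0.003, -54, -167, 48, 5], [0.879, -0.285, 0.003, -63, -197, 34, 5], [0.945, -0.306, 0.003, -68, -211, 27, 5],
```

View pics/c6.png

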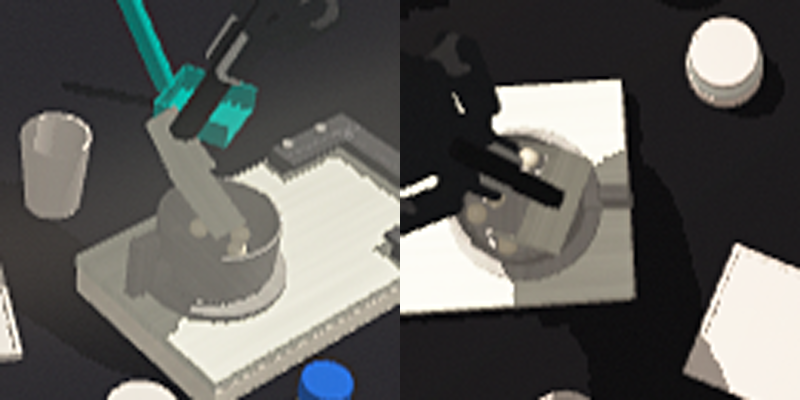

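The balls are in the bowl: I can see them at scene-half (200–240,225–245), and the pan is pitched at 57°. I've now used all ten views, so from here on I'll check by numbers. Next I retreat and level the pan.

Emit:
carry_out(plan=[[[0.082,-0.025,0,-4,-13,29,5],[0.215,-0.068,0,-11,-37,61,5],[0.348,-0.111,0,-21,-67,71,5],[0.481,-0.155,0,-32,-102,69,5],[0.613,-0.198,0,-43,-135,59,5],[0.746,-0.241,0,-54,-167,48,5],[0.879,-0.285,0,-63,-197,34,5],[0.945,-0.306,0,-68,-211,27,5],[0.945,-0.306,0,-68,-211,27,5]]])

```text
clock: 12.3
tcp_pos: [0.4963, -0.0581, 0.2616]
orientation: [-0.151, 0.784, 0.564, 0.209]
wrist_force: [0.3, 0.1, -1.5]
finger_gap: 0.0134
grip_force: 69.2
```

```bash
cat > chk.py <<'E'
from h import *
def balls(im,c,r,n):
    x0,y0=int(c[0]-r),int(c[1]-r);g=im[y0:y0+2*r,x0:x0+2*r]
    h=cv2.cvtColor(g,cv2.COLOR_BGR2HSV).astype(int)
    # balls are cream: R-B noticeable
    m=((g[...,2].astype(int)-g[...,0]>18)&(g[...,2]>90)).astype(np.uint8)
    k,_,s,ce=cv2.connectedComponentsWithStats(m)
    print(n,[(int(s[i,4]),(ce[i]+[x0,y0]).round(1).tolist()) for i in range(1,k) if s[i,4]>5])
a=shot("scene");b=shot("top")
cv2.imwrite("pics/n%d.png"%(monitor.get_state()['clock']*100),b)
balls(b,pj("top",[*BOWL,.06])[0],22,"bowl top");balls(a,pj("scene",[*BOWL,.08])[0],22,"bowl scene")
balls(cv2.imread("pics/top0.png"),pj("top",tubw(.025,0,.012))[0],22,"ref tub0")
balls(b,pj("top",tubw(.0,0,.012))[0],40,"tub now")
R0,p0=cur();M=R0@G.T;pan=p0-M@GT;balls(b,pj("top",pan)[0],20,"pan")
E
python3 chk.py; python3 - <<'E'
from h import *
for z in(.117,.05,.022,.0175): print(rel(*tcp_for([.4770,-.0345,z],70,0)))
E
```

```text
bowl top [(1112, [249.9, 194.7]), (9, [269.0, 214.0])]
bowl scene [(41, [404.0, 169.6]), (12, [369.0, 183.4]), (36, [384.8, 183.5]), (7, [410.9, 184.7]), (57, [396.9, 188.0]), (11, [391.1, 189.3]), (6, [383.7, 189.5]), (24, [409.7, 198.0])]
ref tub0 [(1500, [439.1, 194.1]), (14, [455.6, 176.2])]
tub now [(4135, [444.3, 210.7]), (48, [455.1, 175.6])]
pan [(110, [320.4, 197.6]), (8, [332.9, 215.4]), (49, [332.5, 227.6]), (30, [307.4, 228.2])]
[0.0022, -0.0022, -0.0321, -44.1, -43.0, -89.6]
[0.0022, -0.0022, -0.0321, -44.1, -43.0, -156.6]
[0.0022, -0.0022, -0.0321, -44.1, -43.0, -184.6]
[0.0022, -0.0022, -0.0321, -44.1, -43.0, -189.1]
```

```bash
cat > chk2.py <<'E'
import sys
from h import *
from scipy.ndimage import gaussian_laplace, maximum_filter
def blobs(im,poly,n):
    g=im[...,2].astype(float);L=-gaussian_laplace(g,2.6)
    m=np.zeros(g.shape,np.uint8);cv2.fillPoly(m,[np.round(poly).astype(np.int32)],1)
    pk=(L==maximum_filter(L,5))&(m>0)&(L>3)
    print(n,sorted([(round(float(L[y,x]),1),int(x),int(y),int(g[y,x])) for y,x in zip(*np.nonzero(pk))],reverse=True)[:9])
circ=np.array([[*(BOWL+.038*np.array([np.cos(t),np.sin(t)])),.06] for t in np.linspace(0,6.2,24)])
tub=np.array([tubw(x,y,.008) for x,y in((.058,.04),(.058,-.04),(-.09,-.04),(-.09,.04))])
import glob
ref=cv2.imread("pics/top0.png");b=cv2.imread(sorted(glob.glob("pics/n*.png"))[-1])
blobs(ref,pj("top",tub),"tub ref");blobs(b,pj("top",tub),"tub now")
blobs(ref,pj("top",circ),"bowl ref");blobs(b,pj("top",circ),"bowl now")
R0,p0=cur();M=R0@G.T;pan=p0-M@GT
pp=np.array([[.034,.03,-.01],[.034,-.03,-.01],[-.034,-.03,-.01],[-.034,.03,-.01]])
blobs(b,pj("top",pan+pp@M.T),"pan now")
E
python3 chk2.py
```

```text
tub ref [(5.7, 419, 196, 204), (4.8, 426, 204, 201), (4.6, 434, 214, 201), (4.6, 431, 211, 200), (4.4, 439, 221, 197), (4.3, 435, 203, 252), (4.2, 449, 233, 194), (4.2, 444, 226, 194), (3.9, 449, 191, 251)]
tub now [(5.6, 419, 196, 203), (4.5, 426, 204, 200), (4.2, 459, 222, 188), (4.2, 447, 217, 168), (3.8, 469, 209, 201), (3.8, 464, 216, 203), (3.5, 458, 238, 221)]
bowl ref [(5.6, 239, 195, 227), (5.4, 260, 205, 224), (5.3, 250, 183, 223), (5.3, 239, 201, 228), (5.2, 242, 189, 227), (4.8, 265, 193, 222)]
bowl now [(8.7, 251, 180, 252), (7.5, 239, 193, 248), (7.0, 239, 184, 249), (6.7, 248, 186, 239), (6.6, 235, 198, 241), (6.0, 242, 207, 227), (5.6, 253, 210, 226), (5.4, 260, 205, 225), (4.8, 265, 193, 221)]
pan now [(13.9, 296, 221, 251), (11.3, 335, 206, 250), (10.5, 306, 195, 254), (9.8, 333, 212, 249), (8.4, 303, 203, 250), (8.4, 300, 211, 252), (6.7, 329, 224, 250), (6.3, 325, 201, 249), (5.3, 326, 231, 249)]
```

```bash
python3 - <<'E'
from h import *
import glob
ref=cv2.imread("pics/top0.png");b=cv2.imread(sorted(glob.glob("pics/n*.png"))[-1])
for im,pts in((ref,[(435,203),(449,191),(465,225),(250,200)]),(b,[(251,180),(239,193),(239,184),(248,186),(235,198),(242,207),(253,210)])):
    print([im[y,x,::-1].tolist() for x,y in pts])
print("pan",[b[y,x,::-1].tolist() for y in range(200,228,5) for x in range(303,334,6)])
d=cv2.absdiff(ref,b).max(2);m=((d>40)).astype(np.uint8);k,_,s,c=cv2.connectedComponentsWithStats(m)
print([(s[i,:].tolist()) for i in range(1,k) if s[i,4]>12])
cv2.imwrite("pics/dummy.png",d)
g=b[174:216,228:274];print((g[::2,::2,2]))
E
```

```text
[[252, 248, 234], [251, 246, 232], [197, 186, 172], [222, 212, 198]]
[[252, 246, 232], [248, 242, 222], [249, 242, 219], [239, 231, 206], [241, 232, 204], [227, 214, 187], [226, 214, 202]]
pan [[254, 252, 243], [249, 247, 237], [249, 246, 237], [253, 252, 243], [158, 152, 134], [55, 52, 50], [251, 249, 240], [250, 248, 239], [249, 246, 236], [248, 245, 236], [249, 247, 237], [251, 249, 240], [250, 248, 239], [249, 247, 238], [250, 249, 240], [250, 247, 238], [249, 246, 236], [247, 244, 233], [251, 249, 240], [251, 249, 241], [250, 248, 240], [249, 247, 236], [249, 247, 238], [234, 227, 205], [252, 250, 243], [251, 249, 241], [250, 248, 238], [250, 247, 237], [250, 248, 239], [21, 20, 21], [255, 254, 246], [250, 248, 239], [251, 249, 241], [251, 250, 242], [248, 245, 235], [149, 136, 126]]
[[336, 172, 225, 228, 26357], [249, 178, 8, 16, 56], [236, 182, 8, 8, 36], [240, 191, 6, 8, 22], [292, 190, 76, 68, 1958], [232, 196, 8, 8, 40], [378, 196, 13, 12, 82], [433, 202, 6, 6, 19], [244, 207, 6, 6, 22], [348, 215, 10, 5, 35], [361, 248, 13, 14, 92], [254, 346, 98, 54, 3623], [582, 362, 58,
[... 1420 characters left out ...]
222 226  80 107 106]
 [211  78  97 124 127  96 235 227 223 225 228 222 218 221 222 222 223 222
  220  97  85 106 107]
 [225 107  95 100 104 241 229 228 224 225 229 223 219 221 223 222 223 222
  208  81  93 105 106]
 [230 221  83  89 107 186 229 209 223 228 232 224 220 221 222 223 225 229
   84  84 106 107 103]
 [231 230 219 101  88 110 230 243 249 219 103 228 219 220 223 226 221 103
   83 105 105 105 128]
 [252 232 233 219 177  84 181 236 238 206 105 231 221 222 218 184  88  82
  104 105 105 101 148]
 [252 248 233 229 226 198 184 187 165 126  98 228 238 189 113  81  89 105
  109 104  96 142 146]
 [252 252 248 231 229 229 186 140 153 171 177 113  85  80  96 100 106 107
  108  97 146 143 255]]
```

Image differencing gives six balls in the bowl, at top pixels (251,180), (249,187), (239,184), (240,193), (235,198) and (244,209). The pan is empty. Next I lay the scoop back.

Emit:
carry_out(plan=[[[0,0,-0.032,-15,-14,0,5],[0,0,-0.032,-30,-29,-20,5],[0.002,-0.002,-0.032,-44,-43,-50,5],[0.002,-0.002,-0.032,-44,-43,-90,5],[0.002,-0.002,-0.032,-44,-43,-130,5],[0.002,-0.002,-0.032,-44,-43,-160,5],[0.002,-0.002,-0.032,-44,-43,-178,5],[0.002,-0.002,-0.032,-44,-43,-184,5],[0.002,-0.002,-0.032,-44,-43,-188.5,5],[0.002,-0.002,-0.032,-44,-43,-188.5,5],[0.002,-0.002,-0.032,-44,-43,-188.5,5]]])

```text
clock: 13.5
tcp_pos: [0.4552, -0.0977, 0.076]
orientation: [-0.146, 0.79, 0.556, 0.213]
wrist_force: [0.4, -0.5, -1.3]
finger_gap: 0.0131
grip_force: 69.2
```

```bash
python3 - <<'E'
from h import *
R0,p0=cur();M=R0@G.T;print(p0-M@GT,np.degrees(np.arcsin(M[2,:2])),monitor.get_state()['wrist_force'])
print("back",rel(R0,p0-.11*R0[:,2]))
E
```

```text
[ 0.47817219 -0.03365987  0.01895441] [-0.01531816 -0.1184725 ] [ 0.39490624 -0.51537981 -1.3211137 ]
back [0.0, 0.0, 0.0, -19.1, -51.5, 95.3]
```

Emit:
carry_out(plan=[[[0,0,0,0,0,-1,5],[0,0,0,0,0,-2,5],[0,0,0,0,0,-2,5],[0,0,0,0,0,-2,30],[0,0,0,0,0,-2,60],[0,0,0,0,0,-2,85],[0,0,0,0,0,-2,85],[0,0,0,0,0,-2,85],[0,0,0,0,0,-2,85],[0,0,0,-5,-14,24,85],[0,0,0,-10,-28,50,85],[0,0,0,-19,-51,93,85],[0,0,0,-19,-51,133,85],[0,0,0,-19,-51,133,85]]])

```text
clock: 14.9
tcp_pos: [0.4372, -0.1508, 0.2126]
orientation: [-0.143, 0.791, 0.555, 0.214]
wrist_force: [0.8, -0.8, 0.7]
finger_gap: 0.0852
grip_force: 0.0
```

```bash
python3 - <<'E'
from h import *
b=shot("top");ref=cv2.imread("pics/top0.png")
cv2.imwrite("pics/o1.png",b)
# scoop shift since start: phase correlation in the tray patch; bowl shift likewise
for n,(x0,y0,x1,y1) in(("scoop",(312,215,352,260)),("bowl",(222,165,300,225))):
    p=ref[y0:y1,x0:x1];r=cv2.matchTemplate(b[y0-8:y1+8,x0-8:x1+8],p,cv2.TM_CCOEFF_NORMED);_,v,_,l=cv2.minMaxLoc(r);print(n,v,np.array(l)-8)
print(monitor.get_state()['tcp_pos'],monitor.get_state()['finger_gap'])
E
```

```text
scoop 0.9633381366729736 [0 0]
bowl 0.9769980311393738 [0 0]
[ 0.43645867 -0.15000299  0.21012629] 0.08493740656179785
```

The scoop is back where it started: the template match shows zero shift and it is released. The bowl hasn't moved either. Before gripping, I'll refine the bowl's lateral offset from the guides using averaged edge profiles.

```bash
python3 - <<'E'
from fit import *
import h
from scipy.ndimage import map_coordinates
t,a,M,_=mill
im=cv2.imread("pics/o1.png")[...,2].astype(float)
def prof(xs,ys,z):
    out=[]
    for y in ys:
        P=np.array([[*(M@[x/1e3,y/1e3]+t),z] for x in xs]);p=pj("top",P)
        out.append(map_coordinates(im,[p[:,1],p[:,0]],order=1).mean())
    return np.array(out)
def edges(xs,y0,y1,z,n):
    ys=np.arange(y0,y1,.5);g=np.gradient(prof(xs,ys,z));k=[i for i in range(2,len(g)-2) if abs(g[i])==abs(g[i-2:i+3]).max() and abs(g[i])>4]
    print(n,[(ys[i],round(g[i],1)) for i in k])
edges(np.arange(-20,50,2),-100,-75,.04,"deck-");edges(np.arange(-20,50,2),75,100,.04,"deck+")
edges(np.arange(72,130,2),-70,-40,.058,"jaw-");edges(np.arange(72,130,2),40,70,.058,"jaw+")
edges(np.arange(72,130,2),-100,-70,.058,"jawout-");edges(np.arange(72,130,2),70,100,.058,"jawout+")
# rim: radial fit
def rad(c,z,r0,r1,n=72):
    pts=[]
    for th in np.linspace(0,2*np.pi,n,endpoint=False):
        rs=np.arange(r0,r1,.25)/1e3;P=np.array([[c[0]+r*np.cos(th),c[1]+r*np.sin(th),z] for r in rs]);p=pj("top",P)
        g=np.gradient(map_coordinates(im,[p[:,1],p[:,0]],order=1));i=abs(g).argmax();pts.append((np.degrees(th),rs[i]*1e3,g[i]))
    return pts
P=rad(h.BOWL,.098,40,55);print([(int(x),float(r),round(float(g))) for x,r,g in P[::3]])
for xx in(-.152,-.145,-.138): 
    edges(np.arange(xx*1e3-3,xx*1e3+3,1),0,30,.11,"tab")
P=lambda y:prof(np.arange(-146,-142,1),[y],.11)[0].round();print([P(y) for y in range(0,28,1)])
E
```

```text
deck- [(np.float64(-87.0), np.float64(34.6))]
deck+ [(np.float64(86.0), np.float64(-27.8))]
jaw- [(np.float64(-47.0), np.float64(13.4))]
jaw+ [(np.float64(52.0), np.float64(-16.8)), (np.float64(68.0), np.float64(4.6))]
jawout- [(np.float64(-83.0), np.float64(12.2)), (np.float64(-71.5), np.float64(-4.7))]
jawout+ [(np.float64(77.5), np.float64(-6.9)), (np.float64(82.5), np.float64(16.3)), (np.float64(87.5), np.float64(-23.3))]
[(0, 44.5, 8), (14, 45.75, 10), (29, 45.5, 10), (45, 46.0, 13), (59, 47.0, 12), (75, 46.5, 13), (90, 46.5, 17), (105, 47.5, 14), (119, 47.0, 13), (135, 47.25, 13), (150, 47.0, 12), (165, 52.0, 6), (180, 54.75, 10), (195, 50.0, -12), (210, 48.5, -11), (225, 48.75, -13), (239, 47.5, -12), (255, 47.25, -9), (270, 46.75, -12), (285, 46.5, -13), (300, 46.0, -13), (315, 44.75, 8), (330, 44.25, 10), (345, 44.0, 8)]
tab [(np.float64(18.0), np.float64(-14.0)), (np.float64(25.0), np.float64(6.9))]
tab [(np.float64(7.0), np.float64(-4.6)), (np.float64(18.5), np.float64(-19.6)), (np.float64(24.5), np.float64(7.7))]
tab [(np.float64(6.0), np.float64(-5.0)), (np.float64(18.0), np.float64(-19.1)), (np.float64(25.0), np.float64(7.3))]
[np.float64(251.0), np.float64(251.0), np.float64(252.0), np.float64(253.0), np.float64(250.0), np.float64(247.0), np.float64(241.0), np.float64(232.0), np.float64(225.0), np.float64(223.0), np.float64(221.0), np.float64(222.0), np.float64(222.0), np.float64(224.0), np.float64(227.0), np.float64(220.0), np.float64(200.0), np.float64(177.0), np.float64(138.0), np.float64(99.0), np.float64(90.0), np.float64(85.0), np.float64(88.0), np.float64(98.0), np.float64(109.0), np.float64(125.0), np.float64(140.0), np.float64(143.0)]
```

```bash
cat >> h.py <<'E'
MT=np.array([.5708,.2405]);MA=95.5
def millw(x,y,z=0): a=np.radians(MA);return np.array([MT[0]+x*np.cos(a)-y*np.sin(a),MT[1]+x*np.sin(a)+y*np.cos(a),z])
def down(yaw): # tool down, tool y at (yaw-90) deg, yaw = heading of bowl x
    a=np.radians(yaw);x=np.array([np.cos(a),np.sin(a),0]);z=np.array([0,0,-1.]);return np.column_stack([x,np.cross(z,x),z])
E
python3 - <<'E'
from h import *
print(millw(-147,12.6)if 0 else millw(-.147,.0126),down(92).round(2).tolist())
for z in(.185,.0753): print(rel(down(92),millw(-.147,.0126,z)))
E
```

```text
[0.57234733 0.0929691  0.        ] [[-0.03, 1.0, 0.0], [1.0, 0.03, 0.0], [0.0, 0.0, -1.0]]
[-0.5166, 0.0893, 0.3723, 135.9, 243.0, -25.1]
[-0.5166, 0.0893, 0.3723, 135.9, 243.0, -134.8]
```

Emit:
carry_out(plan=[[[-0.05,0.009,0.037,10,20,20,85],[-0.15,0.026,0.11,35,60,20,85],[-0.26,0.045,0.186,65,110,15,85],[-0.36,0.063,0.26,95,160,5,85],[-0.46,0.08,0.33,120,210,-10,85],[-0.517,0.089,0.372,136,243,-25,85],[-0.517,0.089,0.372,136,243,-25,85],[-0.517,0.089,0.372,136,243,-25,85],[-0.517,0.089,0.372,136,243,-25,85]]])

```text
clock: 15.85
tcp_pos: [0.5703, 0.0943, 0.1817]
orientation: [-0.003, 0.695, 0.719, -0.002]
wrist_force: [-0.1, -0.6, -0.9]
finger_gap: 0.0851
grip_force: 0.0
```

```bash
python3 - <<'E'
from h import *
print(monitor.get_state()['joint_pos'].round(2),cur()[1],rel(down(92),millw(-.147,.0126,.0753)))
E
```

```text
[ 0.02  0.34 -0.03  1.2   0.    1.56] [0.57026108 0.09425087 0.18167595] [-0.0015, -0.0071, 0.0018, 2.1, -1.3, -106.4]
```

Emit:
carry_out(plan=[[[0,-0.007,0,2,-1,-35,85],[0,-0.007,0,2,-1,-75,85],[0,-0.007,0,2,-1,-100,85],[0,-0.007,0,2,-1,-106,85],[0,-0.007,0,2,-1,-106,85],[0,-0.007,0,2,-1,-106,40],[0,-0.007,0,2,-1,-106,20],[0,-0.007,0,2,-1,-106,8],[0,-0.007,0,2,-1,-106,5],[0,-0.007,0,2,-1,-106,5],[0,-0.007,0,2,-1,-106,5],[0,-0.007,0,2,-1,-106,5],[0,-0.007,0,2,-1,-106,5],[0,-0.007,0,2,-1,-106,5],[0,-0.007,0,2,-1,-106,5]]], squeeze=35)

```text
clock: 17.35
tcp_pos: [0.5737, 0.0937, 0.0775]
orientation: [0.001, 0.695, 0.719, 0.002]
wrist_force: [-0.3, 0.6, 5.6]
finger_gap: 0.0117
grip_force: 36.6
```

```bash
cat > ms.py <<'E'
from h import *
R0,p0=cur();a=np.radians(MA);d=p0[:2]-MT
print("tcp mill",(np.array([d@[np.cos(a),np.sin(a)],d@[-np.sin(a),np.cos(a)],p0[2]])*1e3).round(1),"yaw",np.degrees(np.arctan2(R0[1,0],R0[0,0])).round(2),{k:np.round(monitor.get_state()[k],2).tolist() for k in("clock","wrist_force","ft_torque","finger_gap","grip_force")})
E
python3 ms.py; python3 - <<'E'
from h import *
# rotate to mill axes, tab to y=0, advance: bowl centre = tab+74
for x,y,yaw in[(-.135,.010,92.7),(-.12,.007,93.5),(-.105,.004,94.3),(-.092,.0015,95),(-.085,0,95.5)]: print(rel(down(yaw),millw(x,y,.0757)))
E
```

```text
tcp mill [-146.4   11.2   77.5] yaw 91.89 {'clock': 17.35, 'wrist_force': [-0.3, 0.56, 5.65], 'ft_torque': [0.04, 0.26, -0.09], 'finger_gap': 0.01, 'grip_force': 36.65}
[-0.002, 0.0037, 0.0141, 0.1, 11.5, -1.8]
[-0.002, 0.0036, 0.0281, 1.6, 26.7, -1.8]
[-0.002, 0.0036, 0.042, 3.2, 41.9, -1.8]
[-0.002, 0.0036, 0.0542, 4.4, 55.1, -1.8]
[-0.0021, 0.0036, 0.063, 5.2, 62.2, -1.8]
```

Emit:
carry_out(plan=[[[0,0,0.014,0,11.5,0,5],[0,0,0.028,1.6,26.7,0,5],[0,0,0.042,3.2,42,0,5],[0,0,0.054,4.4,55,0,5],[0,0,0.063,5.2,62,0,5],[0,0,0.063,5.2,62,0,5],[0,0,0.063,5.2,62,0,5]]])

```text
clock: 18.05
tcp_pos: [0.5792, 0.1558, 0.0775]
orientation: [0.001, 0.672, 0.74, 0.002]
wrist_force: [0.5, 0.8, 5.6]
finger_gap: 0.0118
grip_force: 36.5
```

```bash
python3 ms.py; cat > rim.py <<'E'
from h import *
from scipy.ndimage import map_coordinates
from scipy.optimize import least_squares
b=shot("top");cv2.imwrite("pics/r%d.png"%(monitor.get_state()['clock']*100),b);im=b[...,2].astype(float)
ref=cv2.imread("pics/o1.png")[...,2].astype(float)
def off(im,c,degs):
    # inner rim edge (dark wall -> bright rim), r=46 at z=.098
    out=[]
    for th in np.radians(degs):
        rs=np.arange(40,53,.25)/1e3;P=np.array([[c[0]+r*np.cos(th),c[1]+r*np.sin(th),.098] for r in rs]);p=pj("top",P)
        g=np.gradient(map_coordinates(im,[p[:,1],p[:,0]],order=1));i=g.argmax();out.append((th,rs[i]*1e3,g[i]))
    o=np.array(out);f=lambda v:o[:,1]-(46+v[0]*np.cos(o[:,0])+v[1]*np.sin(o[:,0]))
    s=least_squares(f,[0,0],loss='soft_l1');return s.x,np.abs(s.fun).mean()
def mil(c): a=np.radians(MA);d=c-MT;return np.array([d@[np.cos(a),np.sin(a)],d@[-np.sin(a),np.cos(a)]])*1e3
dg=np.arange(-45,151,5)
c=BOWL.copy()
for _ in range(3): v,e=off(ref,c,dg);c=c+v/1e3
print("start bowl mill",mil(c).round(1),e)
R0,p0=cur();c=p0[:2]+.0745*R0[:2,0]
for _ in range(3): v,e=off(im,c,dg);c=c+v/1e3
print("now bowl mill",mil(c).round(1),e)
E
python3 rim.py
```

```text
tcp mill [-85.1  -0.2  77.5] yaw 95.53 {'clock': 18.05, 'wrist_force': [0.45, 0.79, 5.57], 'ft_torque': [-0.0, 0.16, 0.12], 'finger_gap': 0.01, 'grip_force': 36.54}
start bowl mill [-69.7   7.6] 0.4828997312567568
now bowl mill [-4.9 -1.5] 2.915183580184938
```

Emit:
carry_out(plan=[[[0,0,0,-0.5,5,0,5],[0,0,0,-1,10,0,5],[0,0,0,-1.4,15,0,5],[0,0,0,-1.9,20,0,5],[0,0,0,-2.4,25,0,5],[0,0,0,-2.9,30,0,5],[0,0,0,-2.9,30,0,5]]])

```text
clock: 18.8
tcp_pos: [0.5763, 0.1848, 0.0775]
orientation: [0.001, 0.673, 0.74, 0.001]
wrist_force: [0.3, -4.3, 5.5]
finger_gap: 0.0115
grip_force: 36.7
```

```bash
python3 ms.py; python3 rim.py
```

```text
tcp mill [-56.   -0.1  77.5] yaw 95.47 {'clock': 18.8, 'wrist_force': [0.28, -4.28, 5.51], 'ft_torque': [-0.49, 0.17, -0.02], 'finger_gap': 0.01, 'grip_force': 36.69}
start bowl mill [-69.7   7.6] 0.4828997312567568
now bowl mill [9.8 4.6] 3.571104189703368
```

Emit:
carry_out(plan=[[[0,0,0,-0.5,5,0,5],[0,0,0,-1,10,0,5],[0,0,0,-1.4,15,0,5],[0,0,0,-1.4,15,0,5],[0,0,0,-1.4,15,0,5]]])

```text
clock: 19.35
tcp_pos: [0.5748, 0.1997, 0.0775]
orientation: [0.001, 0.673, 0.74, 0.001]
wrist_force: [0.8, -2.8, 5.6]
finger_gap: 0.0114
grip_force: 36.7
```

```bash
python3 ms.py; python3 - <<'E'
from h import *
from scipy.ndimage import map_coordinates
b=shot("top");im=b[...,2].astype(float)
R0,p0=cur()
# gap rim - jaws: rows of profile across mill y at bowl-centre x, z=.058..098
for x in(.070,.085,.1,.115):
    P=np.array([millw(x,y/1e3,.058) for y in range(-60,61,2)]);p=pj("top",P);print(x,map_coordinates(im,[p[:,1],p[:,0]],order=1).astype(int).tolist())
E
```

```text
tcp mill [-41.   -0.1  77.5] yaw 95.47 {'clock': 19.35, 'wrist_force': [0.77, -2.84, 5.6], 'ft_torque': [-0.58, 0.18, 0.06], 'finger_gap': 0.01, 'grip_force': 36.7}
0.07 [200, 201, 201, 202, 202, 202, 202, 203, 203, 203, 204, 203, 204, 204, 204, 205, 205, 204, 205, 206, 206, 206, 206, 206, 207, 207, 207, 207, 207, 207, 208, 208, 209, 208, 208, 208, 209, 209, 209, 209, 209, 209, 209, 209, 209, 209, 210, 211, 210, 210, 210, 211, 211, 210, 210, 211, 211, 211, 211, 211, 210]
0.085 [210, 209, 210, 210, 211, 211, 211, 211, 211, 210, 211, 211, 210, 212, 212, 212, 212, 212, 212, 212, 211, 211, 212, 212, 212, 212, 213, 213, 212, 213, 213, 212, 212, 212, 213, 213, 213, 213, 213, 213, 213, 213, 213, 213, 213, 213, 213, 213, 214, 215, 216, 216, 215, 215, 216, 216, 215, 216, 216, 216, 216]
0.1 [215, 215, 215, 215, 215, 215, 214, 215, 215, 215, 215, 215, 215, 215, 215, 215, 215, 215, 216, 216, 215, 215, 215, 216, 216, 216, 216, 216, 216, 216, 216, 215, 215, 214, 215, 215, 215, 215, 215, 216, 217, 217, 217, 217, 218, 217, 217, 217, 217, 216, 217, 217, 217, 217, 217, 217, 217, 217, 217, 217, 217]
0.115 [217, 217, 217, 217, 217, 217, 216, 216, 216, 217, 216, 216, 217, 217, 217, 217, 217, 217, 217, 217, 217, 217, 217, 217, 217, 217, 217, 217, 217, 217, 216, 216, 217, 217, 217, 216, 216, 217, 217, 217, 217, 216, 216, 217, 217, 218, 218, 218, 218, 218, 218, 218, 218, 218, 218, 218, 218, 218, 218, 218, 218]
```

The arm occludes the top camera here, but the foot is already in the slot with under 1 N of lateral force. I'll keep sliding.

Emit:
carry_out(plan=[[[0,0,0,-0.5,5,0,5],[0,0,0,-1,10,0,5],[0,0,0,-1.4,15,0,5],[0,0,0,-1.9,20,0,5],[0,0,0,-2.4,25,0,5],[0,0,0,-2.9,30,0,5],[0,0,0,-3.1,32,0,5],[0,0,0,-3.1,32,0,5]]])

```text
clock: 20.2
tcp_pos: [0.5718, 0.2314, 0.0775]
orientation: [0.002, 0.673, 0.74, 0.001]
wrist_force: [0.1, -5.8, 5.9]
finger_gap: 0.0114
grip_force: 36.7
```

```bash
python3 ms.py
```

```text
tcp mill [-9.2 -0.1 77.5] yaw 95.45 {'clock': 20.2, 'wrist_force': [0.08, -5.81, 5.87], 'ft_torque': [-0.82, 0.17, 0.05], 'finger_gap': 0.01, 'grip_force': 36.73}
```

Next I make slow 1 mm steps until the stop is felt.

Emit:
carry_out(plan=[[[0,0,0,-0.1,1,0,5],[0,0,0,-0.2,2,0,5],[0,0,0,-0.3,3,0,5],[0,0,0,-0.4,4,0,5],[0,0,0,-0.4,4,0,5]]])

```text
clock: 20.7
tcp_pos: [0.5714, 0.2348, 0.0775]
orientation: [0.002, 0.673, 0.74, 0.001]
wrist_force: [1.5, -6.0, 6.6]
finger_gap: 0.0116
grip_force: 36.8
```

```bash
python3 ms.py
```

```text
tcp mill [-5.7 -0.1 77.5] yaw 95.42 {'clock': 20.7, 'wrist_force': [1.48, -5.98, 6.58], 'ft_torque': [-1.0, 0.16, 0.04], 'finger_gap': 0.01, 'grip_force': 36.78}
```

Emit:
carry_out(plan=[[[0,0,0,-0.1,1,0,5],[0,0,0,-0.2,2,0,5],[0,0,0,-0.3,3,0,5],[0,0,0,-0.3,3,0,5]]])

```text
clock: 21.1
tcp_pos: [0.5712, 0.2366, 0.0775]
orientation: [0.003, 0.673, 0.739, 0.0]
wrist_force: [0.8, -10.3, 6.7]
finger_gap: 0.0116
grip_force: 36.9
```

```bash
python3 ms.py
```

```text
tcp mill [-3.9 -0.1 77.5] yaw 95.37 {'clock': 21.1, 'wrist_force': [0.77, -10.3, 6.71], 'ft_torque': [-1.76, 0.08, -0.0], 'finger_gap': 0.01, 'grip_force': 36.9}
```

Emit:
carry_out(plan=[[[0,0,0,-0.1,1,0,5],[0,0,0,-0.2,2.5,0,5],[0,0,0,-0.2,2.5,0,5]]])

```text
clock: 21.4
tcp_pos: [0.5713, 0.2367, 0.0776]
orientation: [0.004, 0.674, 0.739, -0.001]
wrist_force: [1.8, -18.7, 8.5]
finger_gap: 0.0114
grip_force: 37.2
```

```bash
python3 ms.py
```

```text
tcp mill [-3.8 -0.2 77.6] yaw 95.28 {'clock': 21.4, 'wrist_force': [1.8, -18.74, 8.51], 'ft_torque': [-3.12, -0.03, 0.04], 'finger_gap': 0.01, 'grip_force': 37.17}
```

The force rises while the TCP stays put, so the bowl is against the stop. I'll unload, release, then retreat up and back, clear of the camera view.

Emit:
carry_out(plan=[[[0,0,0,0,-1.5,0,5],[0,0,0,0,-2.5,0,5],[0,0,0,0,-2.5,0,30],[0,0,0,0,-2.5,0,60],[0,0,0,0,-2.5,0,60],[0,0,0,0,-2.5,0,60],[0,0,0,0,-2.5,0,60],[0,0,0,0,-2.5,20,60],[0,0,0,0,-2.5,60,60],[0,0,0,0,-5,110,60],[0,0,0,0,-50,150,60],[0,0,0,-20,-100,160,60],[0,0,0,-40,-150,160,60],[0,0,0,-60,-200,160,60],[0,0,0,-80,-250,160,60],[0,0,0,-80,-300,160,60],[0,0,0,-80,-350,160,60],[0,0,0,-80,-350,160,60]]])

```text
clock: 23.2
tcp_pos: [0.4898, -0.1113, 0.2372]
orientation: [0.001, 0.674, 0.739, 0.001]
wrist_force: [-0.4, 0.6, 0.1]
finger_gap: 0.0599
grip_force: 0.0
```

```bash
python3 - <<'E'
from h import *
exec(open("rim.py").read().split("R0,p0=cur();c=")[0])
P0=millw(.072,0)[:2];c=P0.copy()
for _ in range(4): v,e=off(im,c,dg);c=c+v/1e3
print("bowl mill now",mil(c).round(1),e)
from scipy.ndimage import gaussian_laplace, maximum_filter
circ=np.array([[*(c+.038*np.array([np.cos(t),np.sin(t)])),.06] for t in np.linspace(0,6.2,24)])
m=np.zeros(im.shape,np.uint8);cv2.fillPoly(m,[np.round(pj("top",circ)).astype(np.int32)],1)
L=-gaussian_laplace(im,2.6);pk=(L==maximum_filter(L,5))&(m>0)&(L>3)
print(sorted([(round(float(L[y,x]),1),int(x),int(y),int(im[y,x])) for y,x in zip(*np.nonzero(pk))],reverse=True)[:10])
print(b[190-20:190+26:2,185:232:2,2] if 0 else "", pj("top",[[*c,.098]]))
r0=cv2.imread("pics/top0.png")
for n,(x0,y0,x1,y1) in(("scoop",(312,215,352,260)),("jar",(300,132,330,168)),("cupA",(348,132,380,168)),("cupB",(248,254,280,288)),("bottle",(270,80,312,128)),("spat",(415,100,485,158))):
    r=cv2.matchTemplate(b[y0-6:y1+6,x0-6:x1+6],r0[y0:y1,x0:x1],cv2.TM_CCOEFF_NORMED);_,v,_,l=cv2.minMaxLoc(r);print(n,round(v,3),np.array(l)-6)
print(monitor.get_state()['wrist_force'])
E
```

```text
start bowl mill [-69.7   7.6] 0.4828997312567568
bowl mill now [72.7  2. ] 0.542175424164242
[(9.7, 179, 186, 254), (9.6, 175, 201, 249), (8.9, 190, 182, 250), (8.3, 180, 195, 245), (7.0, 200, 187, 226), (6.7, 189, 188, 245), (6.6, 196, 208, 226), (6.4, 184, 211, 240), (6.0, 181, 208, 228), (5.6, 202, 198, 225)]
 [[183.98975091 194.61833865]]
scoop 0.963 [0 0]
jar 1.0 [0 0]
cupA 1.0 [0 0]
cupB 1.0 [0 0]
bottle 1.0 [0 0]
spat 1.0 [0 0]
[ 1.24783828 -2.37493919  0.22509948]
```

```bash
python3 -c "
from workcell import order
print(order.hand_in())"
```

```text
the job is handed in; nothing more can be done
None
```

I handed the job in at about 23 s. All six balls are in the bowl, the scoop is flat in its tray and released, and the bowl is home against the stop (about 0.7 mm lengthways and 2 mm sideways by the top camera). No bystander moved; the hand-in gave no verdict.

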